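# Load the brick specimen tray, tall cores last

### The job

Load the aluminium specimen tray, low things first and the tall cores last: if a broken piece of brick has been left in it, first put that in the grey enamel tray with the chips, then lay all the sawn brick pieces in half bond along the rubber strip, three end to end with a small even joint between them so that together they cover the strip, and each one left over flat on top, centred across a joint of those below. Next set the bronze block flat on the rectangular mark, its long side along the mark's, and only then stand every concrete core upright in the middle of a round mark of its own. Leave the perforated brick, the thickness gauge and the wire brush where they are.

Things in the scene. Friction and masses are not known exactly. Their poses are not given: they have to be found in the camera images.
- kit: aluminium specimen tray fixed to the bench, 200 (x) x 250 (y) x 16 mm high outside, walls 5 mm thick, inner floor 5 mm above the bench. Origin under its centre; z up. A rubber strip 30 wide x 214 long, its top 5 mm above the inner floor, runs along the tray's y at x = -45 mm; flat rubber marks (flush with the floor) lie in the half at x = +45 mm: one rectangle 66 x 50 and two discs 56 mm across
- bed1 (a point): point on top of the rubber strip where the underside centre of a first-course piece belongs: one end (-y). Neighbouring points are 74 mm apart, which leaves 8 mm open joints
- bed2 (a point): point on top of the rubber strip where the underside centre of a first-course piece belongs: the middle. Neighbouring points are 74 mm apart, which leaves 8 mm open joints
- bed3 (a point): point on top of the rubber strip where the underside centre of a first-course piece belongs: the other end (+y). Neighbouring points are 74 mm apart, which leaves 8 mm open joints
- lap1 (a point): point 24 mm above the strip, over the joint between bed1 and bed2: where the underside centre of a second-course piece belongs
- lap2 (a point): point 24 mm above the strip, over the joint between bed2 and bed3: where the underside centre of a second-course piece belongs
- block_pad (a point): centre of the rectangular mark (long side along the tray's y), at floor level
- core_pad1 (a point): centre of a round mark, at floor level; the two are 78 mm apart, and the nearer is 97 mm from the rectangular mark
- core_pad2 (a point): centre of a round mark, at floor level; the two are 78 mm apart, and the nearer is 97 mm from the rectangular mark
- chips: grey enamel tray of brick chips fixed to the bench, 150 (x) x 130 (y) x 30 mm high, walls 4 mm, bed of chips 12 mm above the bench. Origin under its centre
- slip_a: sawn brick piece (plain flat fired-clay bar) 66 (x) x 34 (y) x 24 (z) mm, 0.1 kg, all alike; origin at the centre of its underside as it lies at the start. Four or five of them are present, the others are absent (None)
- slip_b: sawn brick piece (plain flat fired-clay bar) 66 (x) x 34 (y) x 24 (z) mm, 0.1 kg, all alike; origin at the centre of its underside as it lies at the start. Four or five of them are present, the others are absent (None)
- slip_c: sawn brick piece (plain flat fired-clay bar) 66 (x) x 34 (y) x 24 (z) mm, 0.1 kg, all alike; origin at the centre of its underside as it lies at the start. Four or five of them are present, the others are absent (None)
- slip_d: sawn brick piece (plain flat fired-clay bar) 66 (x) x 34 (y) x 24 (z) mm, 0.1 kg, all alike; origin at the centre of its underside as it lies at the start. Four or five of them are present, the others are absent (None)
- slip_e: sawn brick piece (plain flat fired-clay bar) 66 (x) x 34 (y) x 24 (z) mm, 0.1 kg, all alike; origin at the centre of its underside as it lies at the start. Four or five of them are present, the others are absent (None)
- block: bronze calibration block 50 (x) x 35 (y) x 30 (z) mm, 0.45 kg; origin at the centre of its underside
- core_a: concrete core, upright cylinder 50 mm across and 90 mm tall, 0.4 kg, z along its axis; origin at the centre of its lower end. One or two are present, the others absent (None)
- core_b: concrete core, upright cylinder 50 mm across and 90 mm tall, 0.4 kg, z along its axis; origin at the centre of its lower end. One or two are present, the others absent (None)
- bat_a: broken piece of brick 40 (x) x 34 (y) x 26 (z) mm, with a small stub on its +x end; origin at the centre of its underside. Where present it lies on the rubber strip in the specimen tray at the start; absent is None
- bat_b: broken piece of brick 40 (x) x 34 (y) x 26 (z) mm, with a small stub on its +x end; origin at the centre of its underside. Where present it lies in the chip tray already, in the half at +x, and can stay there; absent is None
- bat_c: broken piece of brick 40 (x) x 34 (y) x 26 (z) mm, with a small stub on its +x end; origin at the centre of its underside. Where present it lies in the chip tray already, in the half at +x, and can stay there; absent is None
- perforated_brick: whole red perforated brick 215 x 103 x 65 mm, 2.3 kg, left of the robot; not part of the job; origin at its underside centre
- gauge: black plastic thickness gauge, 110 mm bar with two 45 mm jaws, 12 mm thick, lying flat beyond the left end of the specimen tray; not part of the job
- wire_brush: wooden wire brush 200 x 26 x 32 mm, right of the robot; not part of the job
Things that resemble listed ones, but are neither listed nor needed, are in the scene too. Leave any purple or white look-alike of the slip_c alone.

How it is judged (in metres and radians):
On the way, in this order (a step that is already met when the one before it is completed fails the run):
1. the broken piece, if there is one, lies in the chip tray (x of bat_a in the frame of chips between -0.072 and 0.072 m and y of bat_a in the frame of chips between -0.062 and 0.062 m and height (world z) of bat_a below 0.05 m and linear speed of bat_a below 0.02 m/s), for 0.2 s.
2. all the sawn pieces lie in their courses: three on the strip, the rest over the joints ((distance between slip_a and bed1 below 0.012 m or distance between slip_a and bed2 below 0.012 m or distance between slip_a and bed3 below 0.012 m or distance between slip_a and lap1 below 0.012 m or distance between slip_a and lap2 below 0.012 m) and angle between the x axis of each of slip_a, slip_b, slip_c, slip_d, slip_e and the y axis of kit, either way round below 0.17 rad and angle between each of slip_a, slip_b, slip_c, slip_d, slip_e's own z axis and vertical below 0.12 rad and linear speed of each of slip_a, slip_b, slip_c, slip_d, slip_e below 0.02 m/s and (distance between slip_b and bed1 below 0.012 m or distance between slip_b and bed2 below 0.012 m or distance between slip_b and bed3 below 0.012 m or distance between slip_b and lap1 below 0.012 m or distance between slip_b and lap2 below 0.012 m) and (distance between slip_c and bed1 below 0.012 m or distance between slip_c and bed2 below 0.012 m or distance between slip_c and bed3 below 0.012 m or distance between slip_c and lap1 below 0.012 m or distance between slip_c and lap2 below 0.012 m) and (distance between slip_d and bed1 below 0.012 m or distance between slip_d and bed2 below 0.012 m or distance between slip_d and bed3 below 0.012 m or distance between slip_d and lap1 below 0.012 m or distance between slip_d and lap2 below 0.012 m) and (distance between slip_e and bed1 below 0.012 m or distance between slip_e and bed2 below 0.012 m or distance between slip_e and bed3 below 0.012 m or distance between slip_e and lap1 below 0.012 m or distance between slip_e and lap2 below 0.012 m)), for 0.2 s.
3. the bronze block lies on the rectangular mark (distance between block and block_pad below 0.015 m and angle between the x axis of block and the y axis of kit, either way round below 0.2 rad and angle between block's own z axis and vertical below 0.1 rad and linear speed of block below 0.02 m/s), for 0.2 s.
4. every core stands on a round mark ((distance between core_a and core_pad1 below 0.016 m or distance between core_a and core_pad2 below 0.016 m) and angle between each of core_a, core_b's own z axis and vertical below 0.1 rad and linear speed of each of core_a, core_b below 0.02 m/s and (distance between core_b and core_pad1 below 0.016 m or distance between core_b and core_pad2 below 0.016 m)), for 0.2 s.
At the end, for the whole second after the job is handed in: Broken piece in the chip tray; sawn pieces flat, each within 12 mm of a bed or lap point and 0.17 rad of the strip; block within 15 mm of its mark's middle and 0.2 rad; cores upright within 16 mm of a round mark's middle; all at rest (all of step 1 and all of step 2 and all of step 3 and all of step 4 and x of bat_b in the frame of chips between -0.072 and 0.072 m and y of bat_b in the frame of chips between -0.062 and 0.062 m and height (world z) of each of bat_b, bat_c below 0.05 m and linear speed of each of bat_b, bat_c below 0.02 m/s and x of bat_c in the frame of chips between -0.072 and 0.072 m and y of bat_c in the frame of chips between -0.062 and 0.062 m); the robot touches nothing.
It fails at once if the perforated brick is moved more than 3 cm (distance of perforated_brick from where it was at the start of the episode above 0.03 m).
It fails at once if the gauge is moved more than 3 cm (distance of gauge from where it was at the start of the episode above 0.03 m).
It fails at once if the wire brush is moved more than 3 cm (distance of wire_brush from where it was at the start of the episode above 0.03 m).
Of slip_a, slip_b, slip_c, slip_d, slip_e only 4 to 5 are there at a start; the rules pass over those that are not, and their reading is None.
Of core_a, core_b only 1 to 2 are there at a start; the rules pass over those that are not, and their reading is None.
Of bat_a, bat_b, bat_c only 1 to 2 are there at a start; the rules pass over those that are not, and their reading is None.
At some moment in a run one of block, bat_a may be knocked a few centimetres aside while the robot is not near it.
Once in a run the grip may slacken for a moment while it holds something.
It also fails if it takes over 210 s, if anything falls off the work surface, if the arm or the gripper's body presses on something with over 40 N, if the wrist force passes 120 N, or if a joint passes its speed limit or range.

### The arm

A 7-joint arm with a two-finger parallel gripper is mounted at the origin on the work surface. World frame = base frame: x ahead of the robot, y to its left, z up, the work surface at z = 0. Lengths are in m, angles in degrees, forces in N, time in s.
With the tool pointing down it reaches from about 0.425 to 0.875 m from the base axis. Payload 4.7 kg.
Tool frame: the origin (TCP) lies at the very end of the fingers, on their centre line; the grasp point (between the pads) lies 19 mm behind it; z points along the fingers, y is the direction in which the jaws open and shut (so a half turn about z gives the same grasp; the last joint's range is limited). The gripper opens to 87 mm and grips with 3 to 60 N. Pads are 19 mm wide; open, the fingers measure 117 mm over their backs; the gripper's body (75 mm by 190 mm) begins 51 mm behind the grasp point.
Start: joints at [73.172, 18.392, -4.016, 83.108, 1.295, 78.541, -3.26], TCP at [0.197, -0.619, 0.223] pointing down, gripper open.
Joint ranges: [-163.93, 163.93], [-17.29, 119.83], [-79.2, 71.16], [3.27, 140.29], [-89.18, 269.18], [5.43, 117.66], [-154.24, 154.24]. Speed limits (degrees/s): [147.25, 147.25, 180, 180, 180, 180, 180].

### API

Orientations are given as [roll, pitch, yaw] about the fixed x, y, z axes, in that order (R = Rz(yaw) Ry(pitch) Rx(roll)).
In Python, from cell import * gives the robot as it stands.
- The arm moves only by the tool drive_tool, never from a script. Its argument "moves" is text: rows parted by semicolons, each of 5 numbers parted by spaces: the shift along the tool's x, y, z in m, then the turn about the tool's z in degrees, then the gripper's target within -1 to 1 (fully open at 1, half-way at 0, shut at -1). In form: x y z yaw fingers; .... A call has exactly 8 rows; each row is the pose to reach, as a shift and turn from the pose commanded when the call began, along the tool's axes at that moment; what a row does not reach only later rows make up. A row lasts 1/10 s, in which the tool goes at most 50 mm and 8.59 degrees, less where a joint would pass 70% of its speed; a pose out of reach is approached as far as the arm can. A call with a gripper value outside its range is refused whole. The fingers move at their own pace and stop on an object; "grip_force" is the grip in N (left out, the last holds). Time passes only in rows, so rows that repeat a pose let the fingers close, or fill a call up. It gives the time, the measured TCP pose, the force and the opening at its end, in the units of the state.
- get_obs(): the state, without advancing time (a new reading comes with each control period).
- read_camera(name): name is "scene" or "top" or "wrist"; returns (picture, depth): 384x512x3 uint8, red, green, blue; 384x512 float32, m along the optical axis (not along the pixel's ray), 0 where there is no reading.
- calibration(name): a dict with "intrinsics" (3x3 intrinsics, pixels), "cam_to_world" (4x4, takes a point from camera to world coordinates); the wrist camera has in their place "T_tool_cam" (4x4, takes a point from camera to tool coordinates, whose origin is the TCP and whose axes are the flange's). Camera axes: x right, y up, looking along -z (the intrinsics and any distortion apply to the point x, -y, -z); pixel columns grow to the right and rows downward; lengths in m; the calibration is good to about 2 mm. A picture is of the moment at which its call begins: read the wrist's pose just before it. calibration takes no time and is no camera call.
- sign_off(): hands the job in, once; it reports no verdict.
Trained networks look in the newest picture that a camera, given by its name, has taken for a name from the list of things; names that differ only in an ending like _2 or _b are one class to them, and where a whole thing is asked for, a point or a joint stands for the part that bears it (a point fixed in the world has none). Each returns a list of dicts, best first, with "conf" (0 to 1); they miss things now and then, are a little off and sometimes report something else, mostly with a low value. They report only what shows in the picture. A call takes as long as a camera call. They do not tell look-alikes from the thing itself.
- search_frame(camera, name): "uv" ([column, row] in pixels, amid what is visible of it).
- pinpoint(camera, name): "uv" ([column, row] in pixels: a listed point, or the origin of a listed thing).
The state is a dict: "time_s": time; "qpos": joint angles; "joint_velocities": joint speeds; "effort": joint torques, N m; "tool_pos": TCP position; "tool_rot": TCP orientation; "force": force on the tool from outside, world axes, zero at the start; "wrist_torque": the same for the moment, N m; "grip_width": finger opening in m.
Only numpy, scipy, OpenCV 4.12 (cv2) and the standard library are available. Lean on these libraries where they do the work, as an engineer would, in place of code of your own. Each camera call takes 0.05 s, during which the arm holds its last target. There are 200 camera calls.

## Working session

There is one attempt and no reset: what is moved stays moved. The work goes in short steps, Python scripts to look and compute and a tool call to move; the robot and the scene stay as the last step left them, time stands still between calls to the robot, and variables do not carry over. Pictures are saved under pics/ and viewed, about 12 in all and at most 16, crops included, and the job is handed in when it is done.

Besides the shell and the picture viewer there is one more tool, called after "Call:" as a command line: name --argument value ..., lists and objects as JSON in quotes. drive_tool: Moves the arm, as the interface text tells. Its arguments: {"type":"object","properties":{"moves":{"type":"string"},"grip_force":{"type":"number"}},"required":["moves"]}

```bash
mkdir -p pics; ls; cat > h.py <<'E'
from cell import *
import numpy as np, cv2
from scipy.spatial.transform import Rotation as R
def tool():
    o=get_obs(); T=np.eye(4); T[:3,:3]=R.from_euler('xyz',o['tool_rot'],degrees=True).as_matrix(); T[:3,3]=o['tool_pos']; return T,o
def cam(name):
    T,o=tool(); c=calibration(name); M=c['cam_to_world'] if name!='wrist' else T@np.array(c['T_tool_cam'])
    p,d=read_camera(name); return p,d,np.array(c['intrinsics']),np.array(M)
def cloud(d,K,M):
    v,u=np.mgrid[:d.shape[0],:d.shape[1]]
    P=np.stack([(u-K[0,2])/K[0,0]*d,-(v-K[1,2])/K[1,1]*d,-d],-1)
    W=P@M[:3,:3].T+M[:3,3]; W[d==0]=np.nan; return W
def save(p,n,crop=None,s=1):
    if crop: a,b,c,e=crop; p=p[b:e,a:c]
    cv2.imwrite('pics/'+n+'.png',cv2.resize(p[:,:,::-1],None,fx=s,fy=s,interpolation=cv2.INTER_CUBIC))
E
cat > a.py <<'E'
from h import *
print(get_obs()); 
for n in ['top','scene']:
    p,d,K,M=cam(n); c=calibration(n); print(n,K,M,[k for k in c]); W=cloud(d,K,M); np.savez(n,p=p,d=d,K=K,M=M)
    save(p,n,s=1.5)
    for t in ['kit','slip_a','block','core_a','bat_a','chips']:
        for r in search_frame(n,t): 
            u,v=np.round(r['uv']).astype(int); print(t,u,v,round(r['conf'],2),np.round(W[min(v,383),min(u,511)],3))
E
python3 a.py
```

```text
pics
{'time_s': 0.0, 'qpos': array([73.17554816, 18.43833371, -4.01669916, 83.17455866,  1.29258432,
       78.54116249, -3.25946783]), 'joint_velocities': array([-0.04207541,  0.00161018,  0.0021854 ,  0.0116101 ,  0.01196128,
        0.02998148, -0.01239888]), 'effort': array([-3.15005782e-04, -4.91291749e+01, -4.03981721e-01, -3.12528169e+01,
       -6.39115996e-02,  4.35171963e-02,  1.92136604e-04]), 'tool_pos': array([ 0.19669963, -0.61894108,  0.2214729 ]), 'tool_rot': array([-1.79891059e+02,  3.04385307e-03,  1.76353548e+01]), 'force': array([ 0.60839135, -0.64816701,  0.28176786]), 'wrist_torque': array([ 0.00272059,  0.01176634, -0.01707269]), 'grip_width': 0.08705912350065403}
top [[409.55632671   0.         259.43326914]
 [  0.         409.55632671 188.4126351 ]
 [  0.           0.           1.        ]] [[ 0.00338955  0.99615892 -0.08749814  0.32031654]
 [-0.99997158  0.00396572  0.00641192 -0.01974649]
 [ 0.00673428  0.08747392  0.99614405  1.44351977]
 [ 0.          0.          0.          1.        ]] ['intrinsics', 'cam_to_world']
kit 193 166 0.71 [0.526 0.207 0.   ]

[... 714 characters left out ...]
  0.65142419  0.75871184  0.95846768]
 [ 0.          0.          0.          1.        ]] ['intrinsics', 'cam_to_world']
kit 331 235 0.58 [0.54  0.206 0.004]
kit 126 203 0.49 [ 0.558 -0.361  0.039]
slip_a 233 165 0.84 [ 0.349 -0.103  0.024]
slip_a 236 217 0.79 [ 0.542 -0.055  0.025]
slip_a 203 212 0.76 [ 0.54  -0.148  0.025]
slip_a 274 175 0.72 [0.367 0.025 0.024]
slip_a 243 189 0.68 [ 0.44  -0.055  0.026]
slip_a 164 209 0.55 [ 0.547 -0.258  0.022]
core_a 331 236 0.63 [0.543 0.206 0.003]
core_a 168 240 0.58 [ 0.679 -0.196  0.078]
bat_a 124 204 0.74 [ 0.563 -0.364  0.04 ]
bat_a 108 202 0.55 [ 0.562 -0.412  0.037]
chips 125 188 0.94 [ 0.484 -0.399  0.01 ]
chips 330 233 0.57 [0.537 0.202 0.007]
```

```bash
python3 - <<'E'
from h import *
z=np.load('top.npz'); save(z['p'],'topc',(130,90,420,260),2.75)
E
```

```text
(no output)
```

View pics/topc.png

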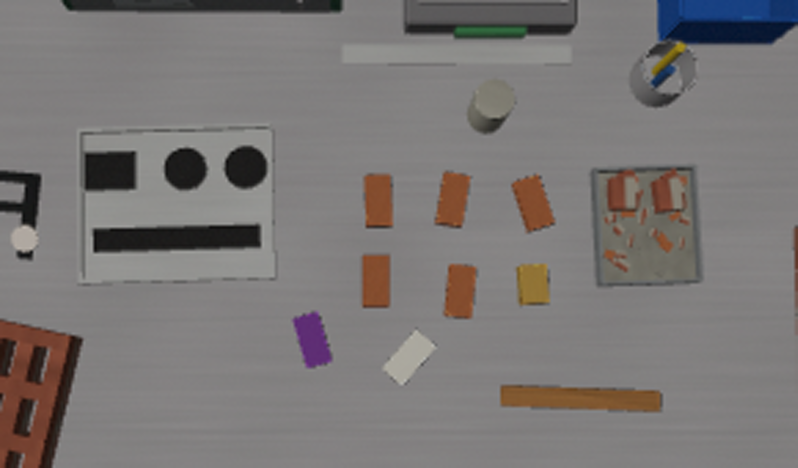

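View pics/scene.png

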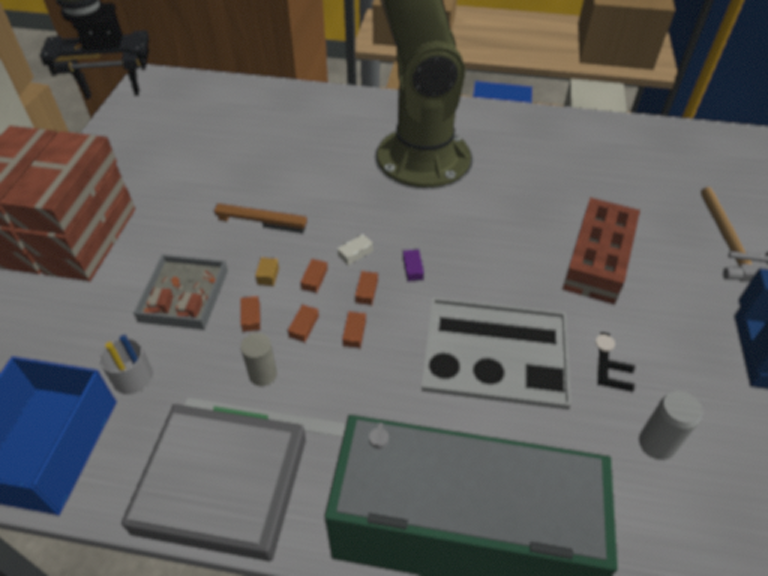

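```bash
cat >> h.py <<'E'
def go(x,y,z,yaw):
    T,o=tool(); d=T[:3,:3].T@(np.array([x,y,z])-T[:3,3])
    dy=(o['tool_rot'][2]-yaw+180)%360-180   # turn about tool z (down)
    print('shift',np.round(d,4),'turn',round(dy,2),'from',np.round(T[:3,3],4),np.round(o['tool_rot'],2),'w',round(o['grip_width'],4),'t',round(o['time_s'],1),'F',np.round(o['force'],1))
E
cat > b.py <<'E'
from h import *
z=np.load('top.npz'); p=z['p']; W=cloud(z['d'],z['K'],z['M'])
hsv=cv2.cvtColor(p,cv2.COLOR_RGB2HSV)
m=((hsv[...,0]<30)&(hsv[...,1]>120)).astype(np.uint8)
n,l,s,c=cv2.connectedComponentsWithStats(m)
for i in range(1,n):
    if s[i,4]>60:
        q=W[(l==i)&(W[...,2]>.015)]; 
        if len(q)<30: continue
        r=cv2.minAreaRect((q[:,:2]*1000).astype(np.float32)); print(np.round(c[i]),s[i,4],[np.round(a,1) for a in r],np.median(q[:,2]).round(3))
K,M=z['K'],z['M']
# kit: dark marks at z~0.005
g=(p.max(2)<60).astype(np.uint8); n,l,s,c=cv2.connectedComponentsWithStats(g)
for i in range(1,n):
    if 100<s[i,4]<900:
        q=W[l==i]; r=cv2.minAreaRect((q[:,:2]*1000).astype(np.float32)); print('dark',np.round(c[i]),s[i,4],[np.round(a,1) for a in r],np.median(q[:,2]).round(3))
z=np.load('scene.npz'); Ws=cloud(z['d'],z['K'],z['M'])
for u,v in [(453,268),(448,290),(253,290),(172,228),(173,240),(403,228)]: print(u,v,Ws[v,u].round(3))
print(calibration('wrist'))
go(.48,-.15,.42,0)
E
python3 b.py
```

```text
[294. 162.] 178 [array([ 539. , -150.5]), array([32.1, 66. ]), np.float64(80.4)] 0.022
[355. 160.] 92 [array([ 546.7, -365.2]), array([56.2, 33.7]), np.float64(1.8)] 0.035
[370. 160.] 82 [array([ 549.9, -416.5]), array([25.5, 54.2]), np.float64(80.1)] 0.035
[267. 163.] 163 [array([536.7, -56.8]), array([61.9, 31.5]), np.float64(0.2)] 0.023
[323. 163.] 185 [array([ 534.2, -253.8]), array([64.9, 32.5]), np.float64(16.4)] 0.023
[445. 199.] 770 [array([ 399.2, -603.9]), array([212.3,  25.1]), np.float64(0.4)] 0.19
[471. 200.] 1957 [array([ 399.9, -676.6]), array([ 97.6, 213.4]), np.float64(90.0)] 0.192
[500. 181.] 666 [array([ 456.4, -770.3]), array([ 65.8, 100.3]), np.float64(89.9)] 0.192
[430. 201.] 664 [array([ 400.9, -595.7]), array([215.9,  16.4]), np.float64(2.6)] 0.1
[266. 192.] 163 [array([432.9, -51.9]), array([63.4, 28.1]), np.float64(0.1)] 0.023
[297. 195.] 180 [array([ 421.4, -159.4]), array([32.2, 65.2]), np.float64(84.1)] 0.023
[323. 193.] 149 [array([ 430.6, -251.3]), array([48.9, 34.7]), np.float64(5.8)] 0.028
[502. 218.] 625 [array([ 341. , -770.4]), array([64., 95.]), n
[... 1780 characters left out ...]
 -0.184  0.077]
403 228 [0.491 0.394 0.016]
{'intrinsics': array([[310.47395674,   0.        , 256.11564469],
       [  0.        , 310.47395674, 194.7076622 ],
       [  0.        ,   0.        ,   1.        ]]), 'T_tool_cam': array([[ 1.57192620e-03,  9.62335886e-01,  2.71858734e-01,
         7.34728830e-02],
       [ 9.99998725e-01, -1.58896968e-03, -1.57440803e-04,
        -1.01335894e-03],
       [ 2.80464350e-04,  2.71858635e-01, -9.62337157e-01,
        -1.61522902e-01],
       [ 0.00000000e+00,  0.00000000e+00,  0.00000000e+00,
         1.00000000e+00]])}
shift [ 0.412  -0.3616 -0.1974] turn 17.63 from [ 0.1969 -0.6195  0.2226] [179.99   0.    17.63] w 0.0871 t 0.7 F [ 0.4  0.3 -0.2]
```

View pics/top.png

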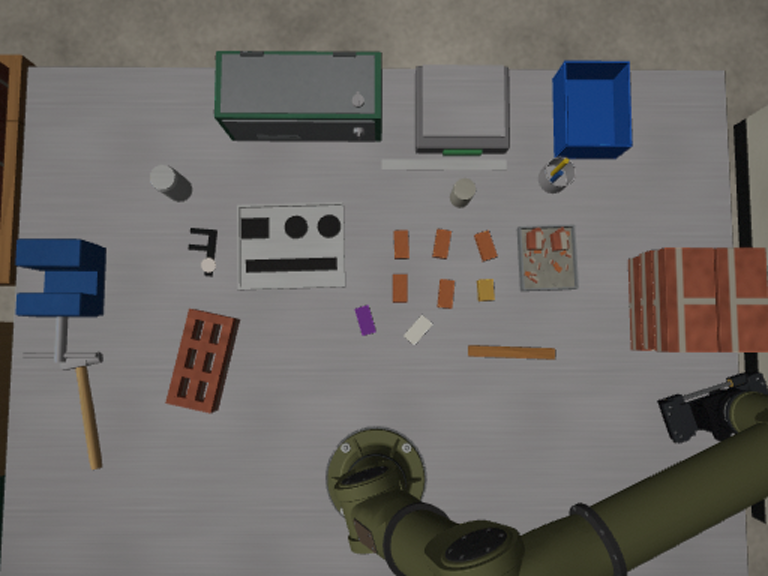

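Call:
drive_tool --moves "0 0 -0.05 0 1; 0 0 -0.1 0 1; 0.035 -0.033 -0.1 6 1; 0.07 -0.066 -0.1 12 1; 0.105 -0.1 -0.1 17.6 1; 0.14 -0.135 -0.1 17.6 1; 0.17 -0.165 -0.1 17.6 1; 0.2 -0.195 -0.1 17.6 1"

```text
time_s: 1.5
tool_pos: [0.3292, -0.3711, 0.3229]
tool_rot: [179.9, -0.0, 0.1]
force: [0.4, 0.3, 0.6]
grip_width: 0.087
```

Call:
drive_tool --moves "0.022 -0.042 0 0 1; 0.044 -0.084 0 0 1; 0.066 -0.126 0 0 1; 0.088 -0.168 0 0 1; 0.11 -0.21 0 0 1; 0.132 -0.252 0 0 1; 0.154 -0.294 0 0 1; 0.176 -0.336 0 0 1"

```text
time_s: 2.3
tool_pos: [0.5048, -0.0352, 0.323]
tool_rot: [179.9, -0.1, 0.0]
force: [1.0, -0.5, -0.4]
grip_width: 0.0872
```

Call:
drive_tool --moves "0.02 -0.036 0 0 1; 0.036 -0.067 0 0 1; 0.036 -0.067 0 0 1; 0.036 -0.067 0 0 1; 0.036 -0.067 0 0 1; 0.036 -0.067 0 0 1; 0.036 -0.067 0 0 1; 0.036 -0.067 0 0 1"

```text
time_s: 3.1
tool_pos: [0.5401, 0.0293, 0.3227]
tool_rot: [180.0, -0.0, -0.0]
force: [-0.8, -0.1, 0.6]
grip_width: 0.0869
```

```bash
cat > look.py <<'E'
from h import *
import sys
# fits of items in one wrist picture: rotated rectangles of the top faces, kit marks
p,d,K,M=cam('wrist'); W=cloud(d,K,M); save(p,sys.argv[1],s=1.5); np.savez('wrist',p=p,d=d,K=K,M=M)
hsv=cv2.cvtColor(p,cv2.COLOR_RGB2HSV); S=5  # rasterise top-face points, 0.2 mm grid not needed: use plane projection
def onplane(uv,z):
    uv=np.asarray(uv,float).reshape(-1,2)
    r=np.c_[(uv[:,0]-K[0,2])/K[0,0],-(uv[:,1]-K[1,2])/K[1,1],-np.ones(len(uv))]@M[:3,:3].T
    return M[:3,3]+r*((z-M[2,3])/r[:,2])[:,None]
def rep(tag,m,lo=80,hi=6000):
    n,l,s,c=cv2.connectedComponentsWithStats(m.astype(np.uint8))
    for i in range(1,n):
        if lo<s[i,4]<hi:
            v,u=np.nonzero(l==i); zt=np.nanmedian(W[v,u,2])
            P=onplane(np.c_[u,v],zt)[:,:2]*1000
            (cx,cy),(w,h),a=cv2.minAreaRect(P.astype(np.float32))
            if w<h: a+=90
            a=(a+90)%180-90
            mu=P.mean(0); C=np.linalg.eigh(np.cov(P.T)); e=C[1][:,1]; pa=np.degrees(np.arctan2(e[1],e[0])); pa=(pa+90)%180-90
            print(tag,c[i].round(),s[i,4],'rect',np.round((cx,cy),1),'mean',mu.round(1),'size',round(max(w,h),1),round(min(w,h),1),'ang',round(a,1),round(pa,1),'z',round(float(zt),4))
z=W[...,2]
sat=(hsv[...,1]>110)&(hsv[...,0]<30)
rep('low',sat&(z>.017)&(z<.0265)); rep('mid',sat&(z>.0265)&(z<.04)); rep('high',sat&(z>.045)&(z<.065))
rep('core',(z>.08)&(z<.1))
rep('dark',(p.max(2)<60)&(z<.014)&(z>0),200)
go(.54,.03,.32,0)
E
python3 look.py w1
```

```text
low [377. 158.] 1027 rect [ 539.7 -150.5] mean [ 540.2 -150.8] size 65.3 35.7 ang -9.5 -9.3 z 0.0232
low [314. 159.] 976 rect [537.8 -55.8] mean [538.3 -56.1] size 66.4 33.6 ang 1.8 1.8 z 0.0233
low [445. 160.] 1062 rect [ 535.9 -253.2] mean [ 536.5 -253.2] size 67.3 36.1 ang 18.3 18.9 z 0.0232
low [308. 223.] 842 rect [435.2 -52.9] mean [435.7 -52.9] size 66.1 33.9 ang 0.3 0.6 z 0.0233
low [376. 229.] 786 rect [ 423.3 -159.7] mean [ 426.3 -161. ] size 67.5 35.9 ang -5.9 1.3 z 0.0233
low [428. 218.] 106 rect [ 439.4 -250. ] mean [ 444.7 -242. ] size 35.8 33.5 ang 3.8 -32.6 z 0.0219
mid [436. 222.] 455 rect [ 439.9 -251.7] mean [ 440. -252.] size 35.8 33.8 ang -87.1 72.4 z 0.0293
core [445.  72.] 1593 rect [ 652.7 -194.4] mean [ 653.2 -194.8] size 53.2 49.0 ang -76.5 -78.9 z 0.0891
dark [ 66. 162.] 346 rect [527.1 321.9] mean [530.1 321.9] size 190.5 25.6 ang 9.0 2.9 z 0.0107
dark [200. 129.] 1033 rect [580.9 115.5] mean [581.7 114.9] size 53.7 53.0 ang -1.9 -29.4 z 0.0051
dark [149. 130.] 1043 rect [579.1 192.8] mean [579.1 192.7] size 54.1 53.0 ang -4.5 70.3 z 0.0051
dark [ 85. 132.] 1406 rect [575.6 289.6] mean [575.9 289.6] size 65.4 48.7 ang -87.8 -87.8 z 0.0051
dark [ 19. 157.] 989 rect [533.7 399.7] mean [539.5 392.6] size 79.7 49.4 ang -4.7 2.8 z 0.0109
dark [148. 189.] 2458 rect [489.  201.4] mean [489.1 200.9] size 213.4 29.9 ang -88.1 -88.1 z 0.0093
shift [-0.0001 -0.0005  0.0027] turn -0.03 from [0.5401 0.0295 0.3227] [ 1.7997e+02 -1.0000e-02 -3.0000e-02] w 0.0868 t 3.1 F [-0.1 -0.5  0.6]
```

View pics/w1.png

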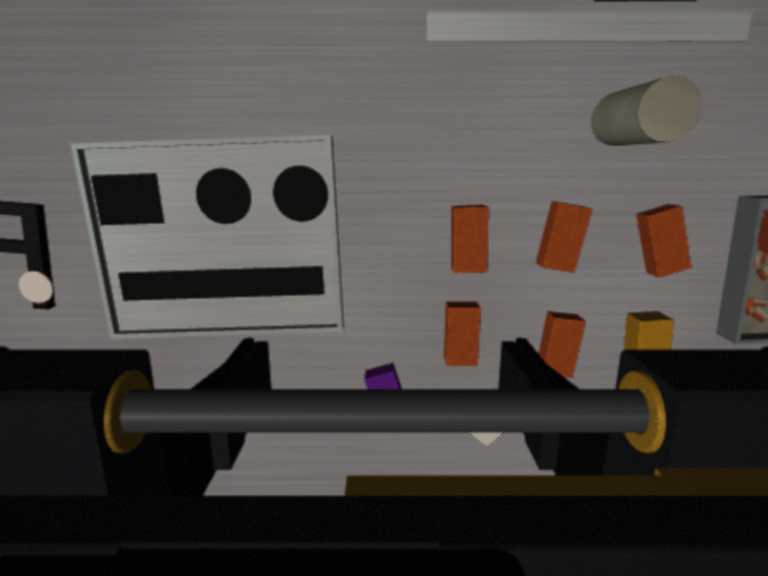

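Five brick-red slips at about (470,240), (565,238), (664,240), (462,335) and (562,343). The purple one (382,378) and white one (487,437) are look-alikes. The bronze block is at (648,332) and the only core at (660,110); the far-left cylinder is 123 mm tall, so it isn't a core. There is no bat on the strip. I'm starting with the slip at (462,335).

Call:
drive_tool --moves "-0.015 0.012 0.037 0 0.25; -0.03 0.024 0.075 0 0.25; -0.045 0.036 0.112 0 0.25; -0.06 0.048 0.15 0 0.25; -0.075 0.06 0.187 0 0.25; -0.09 0.072 0.225 0 0.25; -0.105 0.0825 0.26 0 0.25; -0.105 0.0825 0.26 0 0.25" --grip_force 30

```text
time_s: 3.95
tool_pos: [0.4293, -0.0536, 0.0584]
tool_rot: [-179.9, 0.6, -0.1]
force: [-0.5, 0.8, -0.2]
grip_width: 0.0549
```

Call:
drive_tool --moves "0 0 0.025 0 0.25; 0 0 0.045 0 0.25; 0 0 0.0575 0 0.25; 0 0 0.0575 0 0.25; 0 0 0.0575 0 -1; 0 0 0.0575 0 -1; 0 0 0.0575 0 -1; 0 0 0.0575 0 -1"

```text
time_s: 4.75
tool_pos: [0.436, -0.0528, 0.0059]
tool_rot: [180.0, -0.1, 0.0]
force: [-0.4, 0.3, 3.9]
grip_width: 0.0341
```

Call:
drive_tool --moves "0 0 0 0 -1; 0 0 -0.025 0 -1; 0 0 -0.05 0 -1; 0 0 -0.08 0 -1; 0 0 -0.08 0 -1; 0 0 -0.08 0 -1; 0 0 -0.08 0 -1; 0 0 -0.08 0 -1"

```text
time_s: 5.55
tool_pos: [0.4341, -0.0523, 0.0837]
tool_rot: [-180.0, 0.1, 0.0]
force: [-0.5, -0.2, -1.0]
grip_width: 0.0336
```

```bash
python3 -c "
from h import *
go(.4865,.2752,.085,91.9); print(get_obs()['qpos'])"
```

```text
shift [ 0.0527 -0.3275 -0.0011] turn -91.86 from [ 0.4341 -0.0523  0.0837] [-1.7995e+02  1.4000e-01  4.0000e-02] w 0.0336 t 5.5 F [-0.5 -0.2 -1. ]
[ 41.09049124   1.13840185 -37.57586447 120.15055074   0.76647948
  59.09686502 -86.83365278]
```

Call:
drive_tool --moves "0.02 -0.04 0 -8.5 -1; 0.04 -0.085 0 -17 -1; 0.0525 -0.13 0 -25.5 -1; 0.0525 -0.175 0 -34 -1; 0.0525 -0.22 0 -42.5 -1; 0.0525 -0.26 0 -51 -1; 0.0525 -0.295 0 -59.5 -1; 0.0525 -0.3275 0 -68 -1"

```text
time_s: 6.35
tool_pos: [0.4866, 0.2767, 0.0839]
tool_rot: [-179.9, 0.0, 68.4]
force: [0.2, 0.1, -1.5]
grip_width: 0.034
```

Call:
drive_tool --moves "0 0 0 -8 -1; 0 0 0 -16 -1; 0 0 0 -23.9 -1; 0 0 0 -23.9 -1; 0 0 0.02 -23.9 -1; 0 0 0.04 -23.9 -1; 0 0 0.04 -23.9 -1; 0 0 0.04 -23.9 -1"

```text
time_s: 7.15
tool_pos: [0.4871, 0.275, 0.0447]
tool_rot: [-179.9, 0.0, 91.8]
force: [0.3, 0.6, -1.3]
grip_width: 0.0339
```

```bash
python3 -c "
from h import *
go(.4865,.2752,.0165,91.9); print(get_obs()['qpos'])"
```

```text
shift [ 0.0002 -0.0005  0.0282] turn -0.06 from [0.4871 0.275  0.0447] [-179.92    0.     91.84] w 0.0339 t 7.2 F [ 0.3  0.6 -1.3]
[ 15.42529076  27.67784086 -57.40849951 105.65404225  26.42580239
  61.3772246  -50.33071693]
```

Call:
drive_tool --moves "0 0 0.015 0 -1; 0 0 0.028 0 -1; 0 0 0.028 0 -1; 0 0 0.028 0 0.15; 0 0 0.028 0 0.15; 0 0 0.028 0 0.15; 0 0 -0.015 0 0.15; 0 0 -0.055 0 0.15"

```text
time_s: 7.95
tool_pos: [0.4866, 0.2748, 0.1005]
tool_rot: [-179.9, 0.0, 92.0]
force: [0.0, 0.2, 0.8]
grip_width: 0.0497
```

Call:
drive_tool --moves "-0.04 0.01 0 8.5 0.25; -0.085 0.02 0 17 0.25; -0.13 0.03 0 25.5 0.25; -0.175 0.04 0 34 0.25; -0.22 0.04 0 42.5 0.25; -0.26 0.04 0 51 0.25; -0.3 0.04 0 59.5 0.25; -0.3325 0.04 0 68 0.25"

```text
time_s: 8.75
tool_pos: [0.5386, -0.0588, 0.1004]
tool_rot: [179.9, -0.0, 23.5]
force: [-0.3, 0.4, 0.1]
grip_width: 0.0548
```

Call:
drive_tool --moves "0 0 0.01 8 0.25; 0 0 0.02 16 0.25; 0 0 0.04 22 0.25; 0 0 0.06 22 0.25; 0 0 0.06 22 0.25; 0 0 0.06 22 0.25; 0 0 0.06 22 0.25; 0 0 0.06 22 0.25"

```text
time_s: 9.55
tool_pos: [0.5396, -0.056, 0.0412]
tool_rot: [180.0, -0.1, 1.9]
force: [0.1, -0.0, -1.0]
grip_width: 0.0544
```

```bash
python3 -c "
from h import *
go(.5378,-.0558,.0055,1.8); print(get_obs()['qpos'])"
```

```text
shift [-0.0019 -0.0003  0.0357] turn 0.14 from [ 0.5396 -0.056   0.0412] [ 1.7997e+02 -1.1000e-01  1.9400e+00] w 0.0544 t 9.6 F [ 0.1 -0.  -1. ]
[ 37.00389839  19.07553462 -38.71147022 108.71959778  14.16272394
  56.88045001 -96.02424197]
```

Call:
drive_tool --moves "-0.002 0 0.02 0 0.25; -0.002 0 0.0357 0 0.25; -0.002 0 0.0357 0 -1; -0.002 0 0.0357 0 -1; -0.002 0 0.0357 0 -1; -0.002 0 0.0357 0 -1; -0.002 0 0 0 -1; -0.002 0 -0.044 0 -1"

```text
time_s: 10.35
tool_pos: [0.5348, -0.0557, 0.0834]
tool_rot: [-179.9, 0.2, 2.0]
force: [0.6, -0.1, -0.9]
grip_width: 0.0339
```

Call:
drive_tool --moves "-0.01 -0.04 0 -8.5 -1; -0.02 -0.085 0 -17 -1; -0.03 -0.13 0 -25.5 -1; -0.04 -0.175 0 -34 -1; -0.04 -0.21 0 -42.5 -1; -0.04 -0.24 0 -51 -1; -0.04 -0.2585 0 -59.5 -1; -0.04 -0.2585 0 -68 -1"

```text
time_s: 11.15
tool_pos: [0.4873, 0.2051, 0.0849]
tool_rot: [180.0, -0.1, 70.6]
force: [-0.2, -0.3, -1.2]
grip_width: 0.0332
```

Call:
drive_tool --moves "0 0 0 -8 -1; 0 0 0 -16 -1; 0 0 0 -22 -1; 0 0 0.02 -22 -1; 0 0 0.04 -22 -1; 0 0 0.04 -22 -1; 0 0 0.04 -22 -1; 0 0 0.04 -22 -1"

```text
time_s: 11.95
tool_pos: [0.4887, 0.2015, 0.0451]
tool_rot: [179.9, -0.0, 91.9]
force: [-0.5, 1.1, -0.2]
grip_width: 0.0341
```

```bash
python3 -c "
from h import *
go(.489,.2012,.0165,91.9); print(get_obs()['qpos'])"
```

```text
shift [-0.0003  0.0002  0.0286] turn 0.04 from [0.4887 0.2015 0.0451] [ 1.7991e+02 -2.0000e-02  9.1940e+01] w 0.0341 t 11.9 F [-0.5  1.1 -0.2]
[ 26.23938151  24.16596182 -59.94696674 109.96567827  24.2842209
  59.63774947 -42.25112286]
```

Call:
drive_tool --moves "0 0 0.015 0 -1; 0 0 0.0285 0 -1; 0 0 0.0285 0 -1; 0 0 0.0285 0 0.15; 0 0 0.0285 0 0.15; 0 0 0.0285 0 0.15; 0 0 -0.015 0 0.15; 0 0 -0.055 0 0.15"

```text
time_s: 12.75
tool_pos: [0.487, 0.2009, 0.0994]
tool_rot: [-179.9, -0.0, 92.0]
force: [0.5, -0.3, 0.1]
grip_width: 0.0494
```

Call:
drive_tool --moves "-0.045 0.01 0 8.5 0.25; -0.09 0.02 0 17 0.25; -0.135 0.03 0 25.5 0.25; -0.18 0.039 0 34 0.25; -0.225 0.039 0 42.5 0.25; -0.27 0.039 0 51 0.25; -0.315 0.039 0 59.5 0.25; -0.353 0.039 0 68 0.25"

```text
time_s: 13.55
tool_pos: [0.5386, -0.1535, 0.0992]
tool_rot: [179.9, 0.0, 23.5]
force: [0.6, -0.2, 0.0]
grip_width: 0.0542
```

Call:
drive_tool --moves "0 0 0.01 8 0.25; 0 0 0.02 16 0.25; 0 0 0.04 24 0.25; 0 0 0.06 33.3 0.25; 0 0 0.06 33.3 0.25; 0 0 0.06 33.3 0.25; 0 0 0.06 33.3 0.25; 0 0 0.06 33.3 0.25"

```text
time_s: 14.35
tool_pos: [0.5398, -0.1506, 0.0402]
tool_rot: [180.0, -0.1, -9.3]
force: [0.1, 0.0, -0.4]
grip_width: 0.0544
```

```bash
python3 -c "
from h import *
go(.5397,-.1505,.0055,-9.4); print(get_obs()['qpos'])"
```

```text
shift [-0.0002 -0.0001  0.0347] turn 0.13 from [ 0.5398 -0.1506  0.0402] [ 1.7997e+02 -1.2000e-01 -9.2700e+00] w 0.0544 t 14.3 F [ 0.1  0.  -0.4]
[ 44.09721631  20.78014911 -36.31360219 106.33890129  14.47503459
  57.38426441 -97.56802083]
```

Call:
drive_tool --moves "0 0 0.02 0 0.25; 0 0 0.0347 0 0.25; 0 0 0.0347 0 -1; 0 0 0.0347 0 -1; 0 0 0.0347 0 -1; 0 0 0.0347 0 -1; 0 0 0 0 -1; 0 0 -0.044 0 -1"

```text
time_s: 15.15
tool_pos: [0.537, -0.1499, 0.0822]
tool_rot: [-179.9, 0.3, -9.3]
force: [1.3, -0.5, -0.5]
grip_width: 0.0336
```

Call:
drive_tool --moves "-0.015 -0.04 0 -8.5 -1; -0.03 -0.085 0 -17 -1; -0.045 -0.13 0 -25.5 -1; -0.06 -0.175 0 -34 -1; -0.075 -0.215 0 -42.5 -1; -0.09 -0.25 0 -51 -1; -0.0925 -0.2665 0 -59.5 -1; -0.0925 -0.2665 0 -68 -1"

```text
time_s: 15.95
tool_pos: [0.4904, 0.1315, 0.0838]
tool_rot: [180.0, -0.1, 59.3]
force: [0.2, 0.4, -1.0]
grip_width: 0.0336
```

Call:
drive_tool --moves "0 0 0 -8 -1; 0 0 0 -16 -1; 0 0 0 -24 -1; 0 0 0 -33.2 -1; 0 0 0.02 -33.2 -1; 0 0 0.04 -33.2 -1; 0 0 0.04 -33.2 -1; 0 0 0.04 -33.2 -1"

```text
time_s: 16.75
tool_pos: [0.491, 0.1277, 0.0434]
tool_rot: [-180.0, -0.0, 91.9]
force: [0.2, -0.4, -0.4]
grip_width: 0.0336
```

```bash
python3 -c "
from h import *
go(.4914,.1272,.0165,91.9); print(get_obs()['qpos'])"
```

```text
shift [-0.0006  0.0004  0.0269] turn -0.05 from [0.491  0.1277 0.0434] [-179.99   -0.     91.85] w 0.0336 t 16.8 F [ 0.2 -0.4 -0.4]
[ 36.07309916  21.49101704 -60.8793155  112.79434526  22.07469075
  58.34973025 -33.18136084]
```

Call:
drive_tool --moves "-0.0005 0 0.015 0 -1; -0.0005 0 0.027 0 -1; -0.0005 0 0.027 0 -1; -0.0005 0 0.027 0 0.15; -0.0005 0 0.027 0 0.15; -0.0005 0 0.027 0 0.15; -0.0005 0 -0.015 0 0.15; -0.0005 0 -0.055 0 0.15"

```text
time_s: 17.55
tool_pos: [0.49, 0.1271, 0.0984]
tool_rot: [-179.8, -0.0, 91.9]
force: [1.3, -0.1, 0.2]
grip_width: 0.0498
```

Call:
drive_tool --moves "-0.015 0 -0.03 8.5 0.25; -0.03 0 -0.06 17 0.25; -0.045 0 -0.1 25.5 0.25; -0.06 0 -0.14 34 0.25; -0.075 0 -0.18 42.5 0.25; -0.09 0 -0.22 51 0.25; -0.097 -0.003 -0.22 59.5 0.25; -0.097 -0.003 -0.22 68 0.25"

```text
time_s: 18.35
tool_pos: [0.4917, 0.0286, 0.3195]
tool_rot: [179.8, -0.1, 23.3]
force: [-0.7, 0.7, -0.7]
grip_width: 0.0545
```

Call:
drive_tool --moves "0 0 0 8 0.25; 0 0 0 16 0.25; 0 0 0 24 0.25; 0 0 0 24 0.25; 0 0 0 24 0.25; 0 0 0 24 0.25; 0 0 0 24 0.25; 0 0 0 24 0.25"

```text
time_s: 19.15
tool_pos: [0.4911, 0.03, 0.318]
tool_rot: [180.0, 0.0, -0.1]
force: [-0.1, -0.0, -0.2]
grip_width: 0.0545
```

```bash
sed -i "s/rep('mid'.*$/rep('mid',sat\&(z>.0265)\&(z<.045)); rep('high',sat\&(z>.045)\&(z<.065))/" look.py; python3 look.py w2
```

```text
low [453. 127.] 1180 rect [ 535.5 -253.1] mean [ 536.  -253.2] size 66.8 36.6 ang 18.2 18.1 z 0.0232
low [380. 202.] 949 rect [ 422.8 -159.6] mean [ 423.3 -159.8] size 66.9 35.8 ang -5.7 -5.5 z 0.0233
low [433. 194.] 140 rect [ 436.  -240.1] mean [ 436.3 -239.6] size 56.6 27.7 ang -26.1 -11.7 z 0.0216
mid [189. 160.] 1083 rect [489.8 127.4] mean [490.1 127.4] size 66.7 34.7 ang -88.1 -87.9 z 0.0333
mid [ 90. 163.] 1102 rect [486.2 272.2] mean [486.3 272.3] size 68.9 34.5 ang -88.1 -87.3 z 0.0333
mid [139. 163.] 1084 rect [486.6 200.4] mean [486.8 200.6] size 67.8 34.6 ang -88.1 -87.7 z 0.0333
mid [443. 198.] 736 rect [ 431.4 -252.4] mean [ 431.5 -252.4] size 50.5 36.0 ang 2.2 3.8 z 0.0293
mid [ 26. 236.] 177 rect [374.6 382.6] mean [374.8 382.7] size 64.6 8.0 ang 78.4 77.8 z 0.0385
high [ 23. 245.] 390 rect [363.5 369.7] mean [370.4 372.4] size 48.6 36.7 ang 77.2 -76.5 z 0.0615
core [455.  26.] 1843 rect [ 652.3 -194.6] mean [ 652.7 -194.6] size 53.7 49.3 ang -58.6 -67.9 z 0.0891
dark [ 54. 107.] 260 rect [561.4 323.7] mean [563.6 323.6] size 124.9 4.8 ang 1.9 1.8 z 0.0107
dark [198.  95.] 1154 rect [581.3 114.6] mean [581.7 114.8] size 53.8 53.5 ang 15.8 7.6 z 0.0051
dark [145.  96.] 1146 rect [578.8 192.5] mean [579.2 192.6] size 54.5 52.4 ang -6.5 21.2 z 0.005
dark [79. 99.] 1556 rect [575.6 289.5] mean [576.1 289.5] size 65.1 48.9 ang -88.1 -88.4 z 0.0051
dark [ 14. 126.] 894 rect [533. 393.] mean [537.1 388.4] size 77.2 36.1 ang -5.2 -2.4 z 0.0109
shift [ 0.0489 -0.0001 -0.002 ] turn -0.13 from [0.4911 0.03   0.318 ] [ 1.7999e+02  0.0000e+00 -1.3000e-01] w 0.0547 t 19.2 F [-0.3 -0.   0.8]
```

View pics/w2.png

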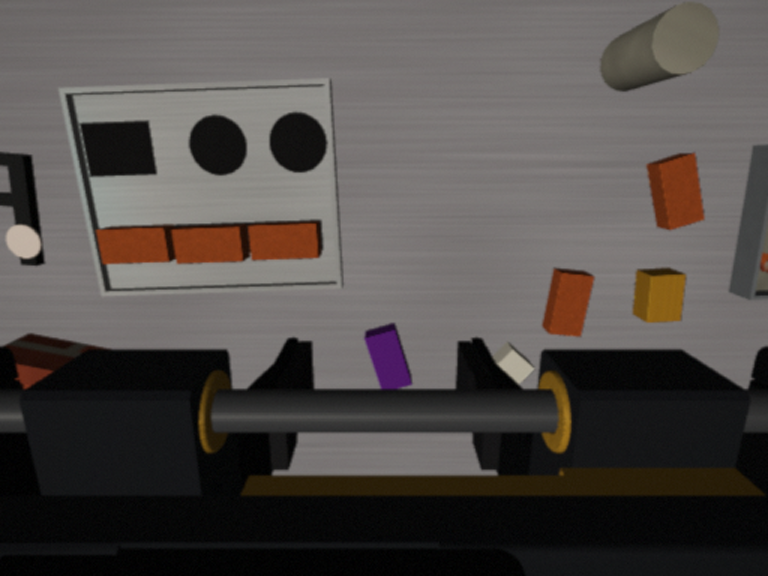

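The first course lies as intended: three pieces end to end at (133,245), (207,243) and (285,240) with joints between them. Two slips remain at (677,190) and (568,302), plus the block (660,295) and the core (680,45). Next is the slip at (568,302).

Call:
drive_tool --moves "-0.01 0.027 0.037 2 0.25; -0.02 0.054 0.075 4 0.25; -0.03 0.081 0.112 5.7 0.25; -0.04 0.108 0.15 5.7 0.25; -0.05 0.135 0.187 5.7 0.25; -0.06 0.162 0.225 5.7 0.25; -0.068 0.1895 0.25 5.7 0.25; -0.068 0.1895 0.268 5.7 0.25"

```text
time_s: 20.0
tool_pos: [0.42, -0.1628, 0.0479]
tool_rot: [180.0, 0.2, -6.2]
force: [0.6, 0.3, -0.4]
grip_width: 0.054
```

Call:
drive_tool --moves "0 0 0 0 0.25; 0 0 0.02 0 0.25; 0 0 0.035 0 0.25; 0 0 0.0445 0 0.25; 0 0 0.0445 0 0.25; 0 0 0.0445 0 -1; 0 0 0.0445 0 -1; 0 0 0.0445 0 -1"

```text
time_s: 20.8
tool_pos: [0.4232, -0.1596, 0.0063]
tool_rot: [179.9, -0.1, -5.9]
force: [-0.1, -0.7, 0.4]
grip_width: 0.0378
```

Call:
drive_tool --moves "0 0 0 0 -1; 0 0 -0.03 0 -1; 0 0 -0.07 0 -1; 0 0 -0.1 0 -1; 0 0 -0.1 0 -1; 0 0 -0.1 0 -1; 0 0 -0.1 0 -1; 0 0 -0.1 0 -1"

```text
time_s: 21.6
tool_pos: [0.4215, -0.1588, 0.1041]
tool_rot: [-179.9, 0.1, -5.9]
force: [0.4, -0.3, -1.0]
grip_width: 0.0338
```

```bash
python3 -c "
from h import *
go(.4875,.2375,.11,91.9); print(get_obs()['qpos'])"
```

```text
shift [ 0.0252 -0.4009 -0.0053] turn -97.75 from [ 0.4215 -0.1588  0.1041] [-1.7992e+02  1.4000e-01 -5.8500e+00] w 0.0338 t 21.6 F [ 0.4 -0.3 -1. ]
[ 66.68667891   2.08482488 -49.49195112 117.03487697   1.73824466
  61.77766508 -79.46758995]
```

Call:
drive_tool --moves "0.02 -0.045 -0.005 -8.5 -1; 0.04 -0.09 -0.005 -17 -1; 0.055 -0.138 -0.005 -25.5 -1; 0.06 -0.186 -0.005 -34 -1; 0.06 -0.235 -0.005 -42.5 -1; 0.055 -0.284 -0.005 -51 -1; 0.045 -0.332 -0.005 -59.5 -1; 0.035 -0.38 -0.005 -68 -1"

```text
time_s: 22.4
tool_pos: [0.4953, 0.2167, 0.1094]
tool_rot: [-179.9, 0.0, 62.5]
force: [0.3, -0.8, -1.6]
grip_width: 0.034
```

Call:
drive_tool --moves "0.005 -0.008 0 -8 -1; 0.0135 -0.017 0 -16 -1; 0.0135 -0.017 0 -24 -1; 0.0135 -0.017 0 -29.7 -1; 0.0135 -0.017 0.02 -29.7 -1; 0.0135 -0.017 0.04 -29.7 -1; 0.0135 -0.017 0.04 -29.7 -1; 0.0135 -0.017 0.04 -29.7 -1"

```text
time_s: 23.2
tool_pos: [0.4869, 0.2351, 0.0699]
tool_rot: [-179.9, -0.0, 91.9]
force: [-0.7, 0.3, -1.0]
grip_width: 0.0338
```

```bash
python3 -c "
from h import *
go(.4875,.2375,.0405,91.9); print(get_obs()['qpos'])"
```

```text
shift [0.0024 0.0008 0.0294] turn -0.04 from [0.4869 0.2351 0.0699] [-1.7988e+02 -2.0000e-02  9.1860e+01] w 0.0338 t 23.2 F [-0.7  0.3 -1. ]
[ 28.9786509   29.55768034 -69.93097033 106.90372307  30.50311066
  65.54952969 -50.12449834]
```

Call:
drive_tool --moves "0.0024 0.0008 0.015 0 -1; 0.0024 0.0008 0.029 0 -1; 0.0024 0.0008 0.029 0 -1; 0.0024 0.0008 0.029 0 0.15; 0.0024 0.0008 0.029 0 0.15; 0.0024 0.0008 0.029 0 0.15; 0.0024 0.0008 -0.015 0 0.15; 0.0024 0.0008 -0.055 0 0.15"

```text
time_s: 24.0
tool_pos: [0.4875, 0.2372, 0.1262]
tool_rot: [-179.9, 0.0, 91.9]
force: [2.0, 0.2, 1.3]
grip_width: 0.0497
```

Call:
drive_tool --moves "-0.045 0.01 0 8 0.25; -0.09 0.02 0 16 0.25; -0.138 0.03 0 24 0.25; -0.186 0.0317 0 32 0.25; -0.234 0.0317 0 40 0.25; -0.282 0.0317 0 48 0.25; -0.33 0.0317 0 56 0.25; -0.38 0.0317 0 65 0.25"

```text
time_s: 24.8
tool_pos: [0.5319, -0.1432, 0.1261]
tool_rot: [179.9, -0.0, 26.9]
force: [0.7, -0.0, -0.0]
grip_width: 0.0544
```

Call:
drive_tool --moves "-0.02 0.04 0 5 0.25; -0.04 0.08 0 8.7 0.25; -0.047 0.1015 0.02 8.7 0.25; -0.047 0.1015 0.05 8.7 0.25; -0.047 0.1015 0.085 8.7 0.25; -0.047 0.1015 0.085 8.7 0.25; -0.047 0.1015 0.085 8.7 0.25; -0.047 0.1015 0.085 8.7 0.25"

```text
time_s: 25.6
tool_pos: [0.5383, -0.2532, 0.0427]
tool_rot: [179.9, -0.1, 18.6]
force: [0.5, 0.5, 0.4]
grip_width: 0.0548
```

```bash
python3 -c "
from h import *
go(.5355,-.2531,.0055,18.2); print(get_obs()['qpos'])"
```

```text
shift [-0.0027 -0.0011  0.0372] turn 0.37 from [ 0.5383 -0.2532  0.0427] [ 1.7987e+02 -1.3000e-01  1.8570e+01] w 0.0548 t 25.6 F [0.5 0.5 0.4]
[ 62.85169739  29.01607158 -49.93428105 101.05759511  25.01396359
  61.53121807 -67.15931931]
```

Call:
drive_tool --moves "-0.0027 -0.001 0.02 0.4 0.25; -0.0027 -0.001 0.037 0.4 0.25; -0.0027 -0.001 0.037 0.4 0.25; -0.0027 -0.001 0.037 0.4 -1; -0.0027 -0.001 0.037 0.4 -1; -0.0027 -0.001 0.037 0.4 -1; -0.0027 -0.001 0.037 0.4 -1; -0.0027 -0.001 0.037 0.4 -1"

```text
time_s: 26.4
tool_pos: [0.5346, -0.2534, 0.0044]
tool_rot: [179.9, -0.1, 18.1]
force: [-0.0, -0.5, 3.6]
grip_width: 0.0336
```

Call:
drive_tool --moves "0 0 -0.04 0 -1; 0 0 -0.085 0 -1; 0.01 -0.04 -0.105 -8.5 -1; 0.02 -0.085 -0.105 -17 -1; 0.03 -0.132 -0.105 -25.5 -1; 0.04 -0.18 -0.105 -34 -1; 0.05 -0.228 -0.105 -42.5 -1; 0.06 -0.275 -0.105 -51 -1"

```text
time_s: 27.2
tool_pos: [0.5044, 0.0287, 0.1085]
tool_rot: [180.0, 0.1, 69.5]
force: [0.4, 0.8, -1.5]
grip_width: 0.0336
```

```bash
python3 -c "
from h import *
go(.4895,.164,.11,91.9); print(get_obs()['qpos'])"
```

```text
shift [ 0.1215 -0.0614 -0.0016] turn -22.42 from [0.5044 0.0287 0.1085] [1.7998e+02 6.0000e-02 6.9480e+01] w 0.0336 t 27.2 F [ 0.4  0.8 -1.5]
[ 57.31187214  18.8426162  -71.82861743 109.62668582  19.75357033
  65.64774455 -42.50830476]
```

Call:
drive_tool --moves "0.03 -0.015 0 0 -1; 0.06 -0.03 0 0 -1; 0.09 -0.045 0 0 -1; 0.1215 -0.061 0 0 -1; 0.1215 -0.061 0 -5 -1; 0.1215 -0.061 0 -10 -1; 0.1215 -0.061 0 -10 -1; 0.1215 -0.061 0 -10 -1"

```text
time_s: 28.0
tool_pos: [0.4913, 0.162, 0.1083]
tool_rot: [-180.0, 0.0, 79.0]
force: [0.2, -0.2, -0.6]
grip_width: 0.0336
```

```bash
python3 -c "
from h import *
go(.4895,.164,.04,91.9); print(get_obs()['qpos'])"
```

```text
shift [ 0.0016 -0.0021  0.0683] turn -12.89 from [0.4913 0.162  0.1083] [-1.7997e+02  2.0000e-02  7.9010e+01] w 0.0336 t 28.0 F [ 0.2 -0.2 -0.6]
[ 41.43357435  22.13505045 -72.60397866 108.02454898  23.01269674
  66.84247959 -50.36318904]
```

Call:
drive_tool --moves "0.0016 -0.002 0.015 -5 -1; 0.0016 -0.002 0.03 -10 -1; 0.0016 -0.002 0.045 -12.9 -1; 0.0016 -0.002 0.045 -12.9 -1; 0.0016 -0.002 0.045 -12.9 -1; 0.0016 -0.002 0.045 -12.9 -1; 0.0016 -0.002 0.045 -12.9 -1; 0.0016 -0.002 0.045 -12.9 -1"

```text
time_s: 28.8
tool_pos: [0.4903, 0.1642, 0.0641]
tool_rot: [179.9, 0.0, 92.0]
force: [0.5, -0.2, -0.1]
grip_width: 0.0336
```

```bash
python3 -c "
from h import *
go(.4895,.164,.0395,91.9); print(get_obs()['qpos'])"
```

```text
shift [-0.0002 -0.0008  0.0246] turn 0.1 from [0.4903 0.1642 0.0641] [1.7994e+02 2.0000e-02 9.2000e+01] w 0.0336 t 28.8 F [ 0.5 -0.2 -0.1]
[ 39.28960616  27.1058395  -71.68571659 110.46871157  28.9485235
  63.51588927 -42.14681496]
```

Call:
drive_tool --moves "0 -0.0008 0.013 0 -1; 0 -0.0008 0.0245 0 -1; 0 -0.0008 0.0245 0 -1; 0 -0.0008 0.0245 0 0.15; 0 -0.0008 0.0245 0 0.15; 0 -0.0008 0.0245 0 0.15; 0 -0.0008 -0.015 0 0.15; 0 -0.0008 -0.055 0 0.15"

```text
time_s: 29.6
tool_pos: [0.488, 0.164, 0.1186]
tool_rot: [-179.8, -0.0, 92.1]
force: [0.7, 0.0, 0.3]
grip_width: 0.0498
```

Call:
drive_tool --moves "-0.01 0 -0.04 8.5 0.3; -0.03 0 -0.08 17 0.3; -0.055 0 -0.11 25.5 0.3; -0.08 0 -0.15 34 0.3; -0.11 0 -0.18 42.5 0.3; -0.14 0 -0.2 51 0.3; -0.17 0 -0.2 59.5 0.3; -0.184 -0.006 -0.2 68 0.3"

```text
time_s: 30.4
tool_pos: [0.4901, -0.0235, 0.3192]
tool_rot: [179.9, -0.1, 23.5]
force: [-0.6, -0.4, 0.4]
grip_width: 0.0566
```

Call:
drive_tool --moves "0 0 0 8 0.3; 0 0 0 16 0.3; 0 0 0 20 0.3; 0 0 0 20 0.3; 0 0 0 20 0.3; 0 0 0 20 0.3; 0 0 0 20 0.3; 0 0 0 20 0.3"

```text
time_s: 31.2
tool_pos: [0.4896, -0.0198, 0.3185]
tool_rot: [180.0, 0.0, 4.1]
force: [0.8, 0.8, 0.1]
grip_width: 0.0565
```

```bash
python3 look.py w3; python3 -c "
from h import *
print(get_obs()['qpos'])"
```

```text
low [486. 136.] 133 rect [ 545.6 -350.5] mean [ 546.2 -350.9] size 39.0 8.4 ang 1.0 1.4 z 0.0223
low [397. 202.] 120 rect [ 437.1 -239.9] mean [ 437.3 -240.3] size 57.9 30.5 ang -27.8 -15.2 z 0.0218
mid [498. 135.] 571 rect [ 550.7 -356.3] mean [ 549.3 -356.9] size 49.0 25.9 ang -1.1 -5.6 z 0.0366
mid [ 40. 145.] 423 rect [487.  272.1] mean [488.4 290.5] size 70.1 32.8 ang -85.8 -61.1 z 0.0333
mid [157. 150.] 817 rect [488.1 164.2] mean [492.3 123.9] size 141.7 35.0 ang -87.7 81.7 z 0.0334
mid [406. 208.] 714 rect [ 431.6 -252.4] mean [ 431.3 -252.5] size 50.0 35.1 ang 3.7 3.7 z 0.0293
mid [ 20. 231.] 258 rect [345.7 342.6] mean [353.7 332.5] size 47.8 45.3 ang -11.6 34.0 z 0.0386
high [ 97. 152.] 2662 rect [487.3 198.6] mean [487.6 198.6] size 142.4 36.4 ang -89.1 -89.0 z 0.0572
high [ 15. 238.] 431 rect [345.4 333.4] mean [351.1 328.6] size 51.7 34.7 ang -8.5 10.8 z 0.0557
core [420.  37.] 1750 rect [ 652.2 -194.9] mean [ 652.7 -195. ] size 53.4 48.6 ang -59.4 -65.2 z 0.0891
dark [21. 87.] 337 rect [561.3 323.9] mean [564.3 323.8] size 124.0 6.0 ang 1.9 1.8 z 0.0103
dark [47. 81.] 1627 rect [575.5 289.7] mean [575.9 289.7] size 65.5 48.9 ang -88.1 -89.1 z 0.005
dark [114.  84.] 1184 rect [578.6 192.5] mean [578.9 192.7] size 54.3 52.9 ang 46.6 30.2 z 0.0051
dark [169.  87.] 1177 rect [581.4 114.8] mean [581.6 114.7] size 53.9 53.6 ang 0.7 58.5 z 0.0051
dark [ 28. 221.] 266 rect [347.8 354.8] mean [358.2 342.2] size 69.3 47.8 ang 77.3 56.6 z 0.0078
shift [ 0.0538 -0.0462 -0.0015] turn 4.07 from [ 0.4896 -0.0199  0.3185] [180.     0.     4.07] w 0.0564 t 31.2 F [ 0.3 -0.4 -0.2]
[ 72.3885453   -2.66453676 -69.76732523  94.28219664  -2.50146251
  86.64522935 -83.14254479]
```

View pics/w3.png

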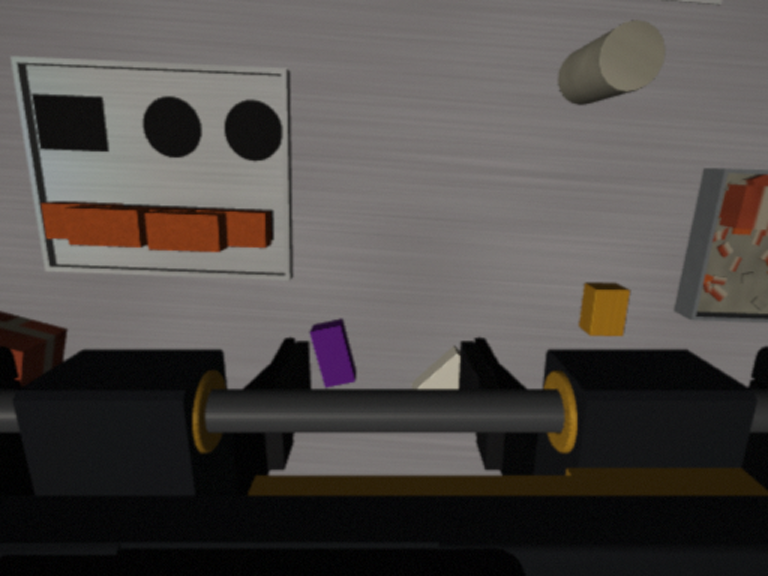

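Call:
drive_tool --moves "-0.01 0.03 0.035 0.4 0.3; -0.02 0.06 0.07 0.4 0.3; -0.03 0.09 0.105 0.4 0.3; -0.04 0.12 0.14 0.4 0.3; -0.05 0.15 0.175 0.4 0.3; -0.06 0.18 0.21 0.4 0.3; -0.07 0.205 0.245 0.4 0.3; -0.0745 0.228 0.2685 0.4 0.3"

```text
time_s: 32.05
tool_pos: [0.4292, -0.2536, 0.0473]
tool_rot: [-179.9, 0.2, 3.6]
force: [-0.5, 0.3, 0.3]
grip_width: 0.0566
```

```bash
python3 -c "
from h import *
go(.4316,-.2524,.007,3.7); print(get_obs()['qpos'])"
```

```text
shift [ 0.0026 -0.0009  0.0403] turn -0.12 from [ 0.4292 -0.2536  0.0473] [-1.7989e+02  1.6000e-01  3.5800e+00] w 0.0566 t 32.0 F [-0.5  0.3  0.3]
[ 77.72664884  17.5886917  -55.71700464 113.72651509  17.18534232
  57.5437429  -72.59437471]
```

Call:
drive_tool --moves "0 0 0.015 0 0.3; 0 0 0.03 0 0.3; 0 0 0.0425 0 0.3; 0 0 0.0425 0 0.3; 0 0 0.0425 0 -1; 0 0 0.0425 0 -1; 0 0 0.0425 0 -1; 0 0 0.0425 0 -1" --grip_force 45

```text
time_s: 32.85
tool_pos: [0.432, -0.2532, 0.0083]
tool_rot: [179.9, -0.1, 3.6]
force: [-0.1, -0.3, 1.9]
grip_width: 0.0347
```

Call:
drive_tool --moves "0 0 0 0 -1; 0 0 -0.03 0 -1; 0 0 -0.07 0 -1; 0 0 -0.11 0 -1; 0 0 -0.11 0 -1; 0 0 -0.11 0 -1; 0 0 -0.11 0 -1; 0 0 -0.11 0 -1"

```text
time_s: 33.65
tool_pos: [0.43, -0.2518, 0.1156]
tool_rot: [-179.8, 0.1, 3.6]
force: [0.8, 0.2, -4.3]
grip_width: 0.0351
```

```bash
python3 -c "
from h import *
go(.5757,.2896,.12,91.9); print(get_obs()['qpos'])"
```

```text
shift [ 0.1798 -0.5311 -0.0034] turn -88.26 from [ 0.43   -0.2518  0.1156] [-1.7985e+02  1.5000e-01  3.6400e+00] w 0.0351 t 33.6 F [ 0.8  0.2 -4.3]
[ 82.10302983  11.41842657 -59.08173912 110.1088183   10.76289239
  64.56584982 -67.52869546]
```

Call:
drive_tool --moves "0.015 -0.044 0 -6 -1; 0.03 -0.088 0 -12 -1; 0.045 -0.132 0 -18 -1; 0.06 -0.176 0 -24 -1; 0.075 -0.22 0 -30 -1; 0.09 -0.264 0 -36 -1; 0.105 -0.308 0 -42 -1; 0.12 -0.352 0 -48 -1"

```text
time_s: 34.45
tool_pos: [0.5283, 0.1076, 0.116]
tool_rot: [-179.9, 0.1, 51.9]
force: [1.7, -0.8, -2.8]
grip_width: 0.0348
```

```bash
python3 -c "
from h import *
go(.5757,.2896,.115,91.9); print(get_obs()['qpos'])"
```

```text
shift [ 0.1724 -0.0751  0.0009] turn -40.04 from [0.5283 0.1076 0.116 ] [-1.799e+02  8.000e-02  5.186e+01] w 0.0348 t 34.5 F [ 1.7 -0.8 -2.8]
[ 44.27700054  23.97820576 -69.77071427 104.62998711  24.12225943
  68.59755632 -71.23128067]
```

Call:
drive_tool --moves "0.035 -0.015 0 -7 -1; 0.07 -0.03 0 -14 -1; 0.105 -0.045 0 -21 -1; 0.14 -0.06 0 -28 -1; 0.172 -0.075 0 -34 -1; 0.172 -0.075 0 -40 -1; 0.172 -0.075 0.03 -40 -1; 0.172 -0.075 0.06 -40 -1"

```text
time_s: 35.25
tool_pos: [0.5763, 0.2884, 0.0553]
tool_rot: [-179.9, -0.0, 91.7]
force: [0.1, -0.1, -3.9]
grip_width: 0.0342
```

Call:
drive_tool --moves "0 0 0.01 0 -1; 0 0 0.01 0 -1; 0 0 0.01 0 -1; 0 0 0.01 0 -1; 0 0 0.01 0 -1; 0 0 0.01 0 -1; 0 0 0.01 0 -1; 0 0 0.01 0 -1"

```text
time_s: 36.05
tool_pos: [0.5768, 0.2877, 0.0478]
tool_rot: [180.0, 0.0, 91.6]
force: [-0.9, -0.3, -3.5]
grip_width: 0.035
```

```bash
python3 -c "
from h import *
go(.5757,.2896,.0135,91.9); print(get_obs()['qpos'])"
```

```text
shift [ 0.002  -0.0011  0.0343] turn -0.26 from [0.5768 0.2877 0.0478] [1.7998e+02 1.0000e-02 9.1640e+01] w 0.035 t 36.0 F [-0.9 -0.3 -3.5]
[ 17.30226953  43.51596907 -65.50880836  92.9892174   41.47816569
  71.15721534 -54.84908566]
```

Call:
drive_tool --moves "0.0015 -0.001 0.015 -0.3 -1; 0.0015 -0.001 0.03 -0.3 -1; 0.0015 -0.001 0.0343 -0.3 -1; 0.0015 -0.001 0.0343 -0.3 -1; 0.0015 -0.001 0.0343 -0.3 0.15; 0.0015 -0.001 0.0343 -0.3 0.15; 0.0015 -0.001 0.0343 -0.3 0.15; 0.0015 -0.001 0.0343 -0.3 0.15"

```text
time_s: 36.85
tool_pos: [0.5757, 0.2892, 0.0129]
tool_rot: [-180.0, -0.0, 91.9]
force: [0.6, -0.4, -0.6]
grip_width: 0.0491
```

Call:
drive_tool --moves "0 0 -0.03 0 0.15; 0 0 -0.07 0 0.15; 0 0 -0.11 0 0.15; 0 0 -0.146 0 1; -0.045 0.005 -0.146 0 1; -0.09 0.01 -0.146 0 1; -0.135 0.015 -0.146 0 1; -0.18 0.02 -0.146 0 1"

```text
time_s: 37.65
tool_pos: [0.6019, 0.1082, 0.1593]
tool_rot: [180.0, 0.0, 92.0]
force: [0.5, -0.6, 0.7]
grip_width: 0.0819
```

```bash
python3 - <<'E'
from h import *
print(get_obs()['qpos']); go(.6533,-.195,.16,91.6)
p,d,K,M=cam('top'); W=cloud(d,K,M); save(p,'t2',(150,60,400,230),3)
z=W[...,2]; hsv=cv2.cvtColor(p,cv2.COLOR_RGB2HSV)
for t,m in [('core',(z>.084)&(z<.096)&(W[...,0]>.55)&(W[...,1]<-.1)&(W[...,1]>-.28)),('block',(z>.028)&(z<.04)&(hsv[...,1]>110)&(W[...,0]>.54)&(W[...,1]>.2)&(W[...,0]<.62))]:
    q=W[m]; 
    if len(q)>4: print(t,len(q),np.round(q.min(0),3),np.round(q.max(0),3),[np.round(a,1) for a in cv2.minAreaRect((q[:,:2]*1000).astype(np.float32))])
E
```

```text
[ 40.50858261  35.25729553 -73.58191968  91.91522811  34.37672422
  79.01578302 -35.10806842]
shift [-0.3048  0.041  -0.0006] turn 0.36 from [0.6019 0.1082 0.1593] [1.7997e+02 3.0000e-02 9.1960e+01] w 0.0819 t 37.6 F [ 0.5 -0.6  0.7]
core 158 [ 0.628 -0.219  0.084] [ 0.676 -0.171  0.096] [array([ 651.6, -194.8]), array([47.6, 47.8]), np.float64(0.4)]
block 139 [0.556 0.264 0.028] [0.589 0.315 0.039] [array([572.1, 289.4]), array([32.9, 50.5]), np.float64(0.1)]
```

View pics/t2.png

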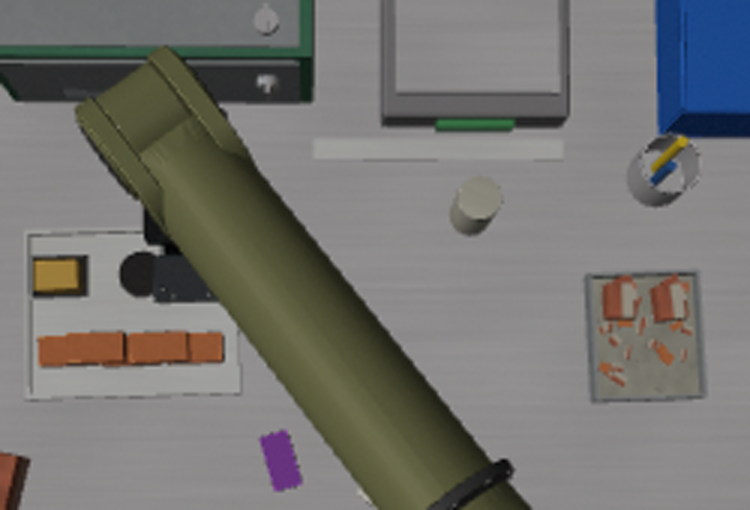

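Call:
drive_tool --moves "0 0 0 8.5 1; -0.045 0.006 0 17 1; -0.09 0.012 0 25.5 1; -0.135 0.018 0 34 1; -0.18 0.024 0 42.5 1; -0.225 0.03 0 51 1; -0.27 0.036 0 59.5 1; -0.3045 0.04 0 68 1"

```text
time_s: 38.5
tool_pos: [0.6521, -0.1969, 0.1589]
tool_rot: [179.9, 0.0, 23.4]
force: [0.4, -0.6, -1.4]
grip_width: 0.0872
```

```bash
python3 -c "
from h import *
go(.6528,-.195,.035,24); print(get_obs()['qpos'])"
```

```text
shift [ 0.0015 -0.0016  0.1239] turn -0.58 from [ 0.6521 -0.1969  0.1589] [1.7993e+02 3.0000e-02 2.3420e+01] w 0.0872 t 38.5 F [ 0.4 -0.6 -1.4]
[ 52.34680149  34.76167232 -55.49080638  81.44893722  28.71658095
  78.62721023 -70.4739983 ]
```

Call:
drive_tool --moves "0 0 0 0 1; 0.0005 0 0.03 0 1; 0.0005 0 0.06 0 1; 0.0005 0 0.09 0 1; 0.0005 0 0.11 0 1; 0.0005 0 0.124 0 1; 0.0005 0 0.124 0 1; 0.0005 0 0.124 0 1" --grip_force 40

```text
time_s: 39.3
tool_pos: [0.6533, -0.1925, 0.0361]
tool_rot: [180.0, -0.1, 24.0]
force: [0.7, 0.1, -0.0]
grip_width: 0.0871
```

Call:
drive_tool --moves "0 0 0 0 -1; 0 0 0 0 -1; 0 0 0 0 -1; 0 0 0 0 -1; 0 0 0 0 -1; 0 0 0 0 -1; 0 0 0 0 -1; 0 0 0 0 -1"

```text
time_s: 40.1
tool_pos: [0.6529, -0.1937, 0.0356]
tool_rot: [179.9, -0.0, 23.9]
force: [0.9, -2.6, 2.0]
grip_width: 0.0497
```

Call:
drive_tool --moves "0 0 -0.03 0 -1; 0 0 -0.06 0 -1; 0 0 -0.09 0 -1; 0 0 -0.11 0 -1; 0 0 -0.11 0 -1; 0 0 -0.11 0 -1; 0 0 -0.11 0 -1; 0 0 -0.11 0 -1"

```text
time_s: 40.9
tool_pos: [0.6513, -0.1926, 0.1431]
tool_rot: [-179.9, 0.1, 24.0]
force: [0.8, -0.1, -4.0]
grip_width: 0.0497
```

```bash
python3 -c "
from h import *
go(.5815,.1148,.145,92); print(get_obs()['qpos'])"
```

```text
shift [ 0.061  -0.3093 -0.0014] turn -68.05 from [ 0.6513 -0.1926  0.1431] [-1.7987e+02  1.5000e-01  2.3950e+01] w 0.0497 t 40.9 F [ 0.8 -0.1 -4. ]
[ 52.09544378  35.42034644 -55.27104515  82.56959019  29.16944243
  77.35347224 -70.63613394]
```

Call:
drive_tool --moves "0.008 -0.04 0 0 -1; 0.016 -0.08 0 0 -1; 0.024 -0.12 0 0 -1; 0.032 -0.16 0 0 -1; 0.04 -0.2 0 0 -1; 0.048 -0.24 0 0 -1; 0.056 -0.28 0 0 -1; 0.061 -0.309 0 0 -1"

```text
time_s: 41.7
tool_pos: [0.5811, 0.1178, 0.1446]
tool_rot: [-179.9, 0.0, 24.1]
force: [0.3, 0.2, -3.7]
grip_width: 0.0493
```

Call:
drive_tool --moves "0 0 0 0 -1; 0 0 0 0 -1; 0 0 0.03 0 -1; 0 0 0.06 0 -1; 0 0 0.06 0 -1; 0 0 0.06 0 -1; 0 0 0.06 0 -1; 0 0 0.06 0 -1"

```text
time_s: 42.5
tool_pos: [0.5841, 0.1145, 0.0869]
tool_rot: [180.0, -0.1, 23.9]
force: [0.2, -0.1, -2.9]
grip_width: 0.0494
```

```bash
python3 -c "
from h import *
go(.5815,.1148,.0415,24); print(get_obs()['qpos'])
p,d,K,M=cam('scene'); W=cloud(d,K,M); save(p,'s2',(250,150,420,290),4)"
```

```text
shift [-0.0024 -0.0014  0.0454] turn -0.09 from [0.5841 0.1145 0.0869] [ 1.7996e+02 -1.5000e-01  2.3910e+01] w 0.0494 t 42.5 F [ 0.2 -0.1 -2.9]
[ 33.30765732  29.69714068 -59.50625374  98.81395113  27.57922925
  67.43266595 -99.90806956]
```

View pics/s2.png

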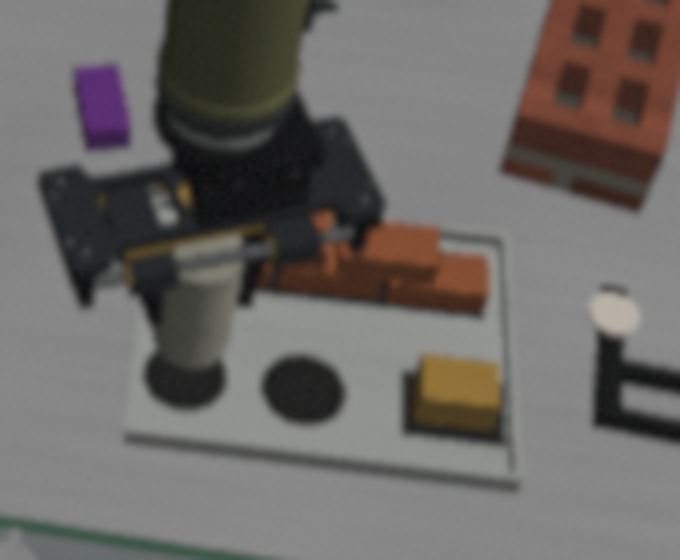

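The core hangs upright at (195,305), above the near round mark (185,380). The block sits on its mark (455,390) and the courses look intact. Lowering the core now.

Call:
drive_tool --moves "-0.0024 -0.0014 0.015 0 -1; -0.0024 -0.0014 0.03 0 -1; -0.0024 -0.0014 0.04 0 -1; -0.0024 -0.0014 0.0455 0 -1; -0.0024 -0.0014 0.0455 0 -1; -0.0024 -0.0014 0.0455 0 -1; -0.0024 -0.0014 0.0455 0 -1; -0.0024 -0.0014 0.0455 0 -1"

```text
time_s: 43.35
tool_pos: [0.5793, 0.1145, 0.0405]
tool_rot: [179.9, 0.2, 24.0]
force: [-6.0, -2.7, 8.5]
grip_width: 0.0497
```

Call:
drive_tool --moves "0 0 0 0 -0.5; 0 0 0 0 0; 0 0 0 0 0.3; 0 0 0 0 0.7; 0 0 0 0 0.7; 0 0 0 0 0.7; 0 0 0 0 0.7; 0 0 0 0 0.7"

```text
time_s: 44.15
tool_pos: [0.5802, 0.1147, 0.0397]
tool_rot: [180.0, 0.0, 23.9]
force: [-0.2, -0.2, 0.1]
grip_width: 0.0734
```

Call:
drive_tool --moves "0 0 -0.02 0 0.7; 0 0 -0.06 0 0.7; 0 0 -0.1 0 0.7; 0 0 -0.14 0 0.7; 0 0 -0.18 0 0.7; 0 0 -0.22 0 0.7; 0 0 -0.25 0 0.7; 0 0 -0.25 0 0.7"

```text
time_s: 44.95
tool_pos: [0.582, 0.116, 0.2944]
tool_rot: [179.9, -0.4, 23.9]
force: [0.1, -0.1, 0.1]
grip_width: 0.0739
```

Call:
drive_tool --moves "-0.02 0.04 0 0 0.7; -0.03 0.08 0 0 0.7; -0.04 0.12 0 0 0.7; -0.05 0.16 0 0 0.7; -0.06 0.18 0 0 0.7; -0.06 0.18 0 0 0.7; -0.06 0.18 0 0 0.7; -0.06 0.18 0 0 0.7"

```text
time_s: 45.75
tool_pos: [0.598, -0.072, 0.2895]
tool_rot: [-180.0, 0.0, 24.1]
force: [0.1, 0.2, 1.0]
grip_width: 0.0739
```

```bash
sed -i "s/max(2)<60)/max(2)<60)/" look.py; python3 look.py w4; python3 - <<'E'
from h import *
p,d,K,M=cam('top'); W=cloud(d,K,M); z=W[...,2]
q=W[(z>.086)&(z<.1)&(abs(W[...,0]-.58)<.07)&(abs(W[...,1]-.115)<.07)]; print(len(q),q.min(0),q.max(0),q.mean(0))
E
```

```text
low [13. 71.] 170 rect [578.1 265.8] mean [576.1 264.6] size 40.2 20.8 ang 26.9 10.3 z 0.0217
low [ 50. 145.] 134 rect [501.3 200.8] mean [502.8 197.8] size 67.3 7.0 ang -87.5 -88.8 z 0.0216
low [105. 169.] 161 rect [503.4 121.7] mean [501.7 118.3] size 72.3 31.6 ang 66.0 77.5 z 0.0217
mid [ 5. 69.] 324 rect [576.1 263.6] mean [576.9 265.5] size 36.0 15.9 ang 11.5 6.2 z 0.0335
mid [ 81. 166.] 1278 rect [488.2 174.3] mean [495.4 144.9] size 164.3 39.8 ang -88.3 84.4 z 0.0336
high [ 42. 162.] 2472 rect [489.4 182.3] mean [490. 182.] size 112.5 39.9 ang -89.1 -89.8 z 0.0572
core [100. 121.] 1776 rect [578.9 112.2] mean [579.3 112.1] size 54.6 49.1 ang -57.7 -60.5 z 0.0942
dark [19. 66.] 581 rect [576.2 277.1] mean [582.3 270.1] size 49.2 41.5 ang 1.8 30.7 z 0.0055
dark [73. 91.] 1161 rect [580.9 195.9] mean [580.8 195.4] size 54.9 47.1 ang -31.2 -32.4 z 0.0052
dark [146. 149.] 289 rect [538.   77.9] mean [546.1  78.1] size 198.6 3.2 ang 1.8 1.9 z 0.0082
dark [139. 109.] 265 rect [590.5 106.3] mean [595.7 105.7] size 54.7 30.7 ang 48.9 54.1 z 0.0055
dark [ 74. 152.] 287 rect [502.9 173.4] mean [502.3 169.4] size 163.4 29.1 ang 82.8 88.9 z 0.0098
dark [ 59. 190.] 257 rect [439.6 172.1] mean [439.8 174.2] size 178.6 3.7 ang -88.1 -88.1 z 0.0108
shift [-0.0114 -0.1168 -0.0303] turn 24.13 from [ 0.5981 -0.0719  0.2897] [-179.98   -0.     24.13] w 0.0739 t 45.8 F [-0.3  0.1 -0.2]
174 [0.55304762 0.09005377 0.08705797] [0.6016326  0.13724861 0.09964463] [0.57654488 0.11455403 0.09373777]
```

View pics/w4.png

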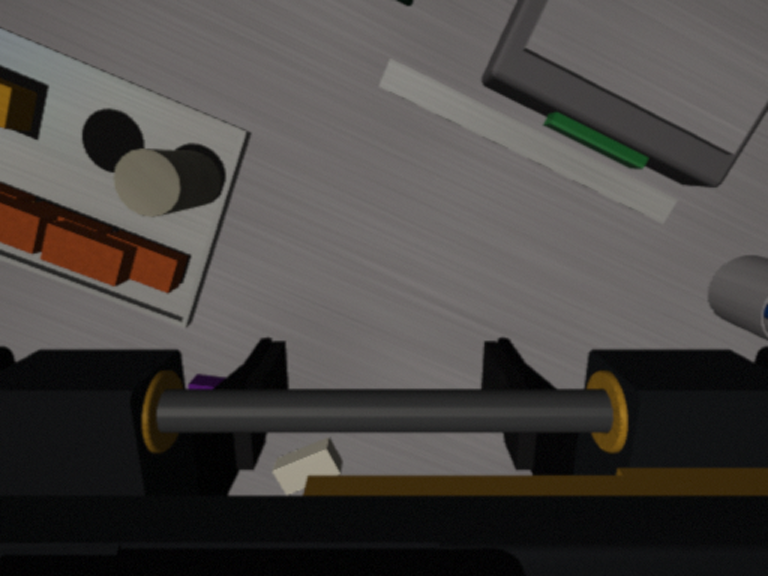

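```bash
python3 - <<'E'
from h import *
p,d,K,M=cam('top'); W=cloud(d,K,M); save(p,'t3',(130,90,420,260),2.75)
z=W[...,2]; hsv=cv2.cvtColor(p,cv2.COLOR_RGB2HSV); s=(hsv[...,1]>110)
for t,a,b,x,y in [('block',.03,.042,.576,.29),('lap1',.05,.064,.489,.164),('lap2',.05,.064,.4875,.2375)]:
    q=W[s&(z>a)&(z<b)&(abs(W[...,0]-x)<.04)&(abs(W[...,1]-y)<.0365)]; print(t,len(q),[np.round(v,1) for v in cv2.minAreaRect((q[:,:2]*1000).astype(np.float32))])
E
```

```text
block 137 [array([571.9, 289.3]), array([32.7, 49.5]), np.float64(0.5)]
lap1 196 [array([485.5, 165. ]), array([32.3, 65.2]), np.float64(1.1)]
lap2 196 [array([485.1, 237.2]), array([31.9, 65.6]), np.float64(0.2)]
```

View pics/t3.png

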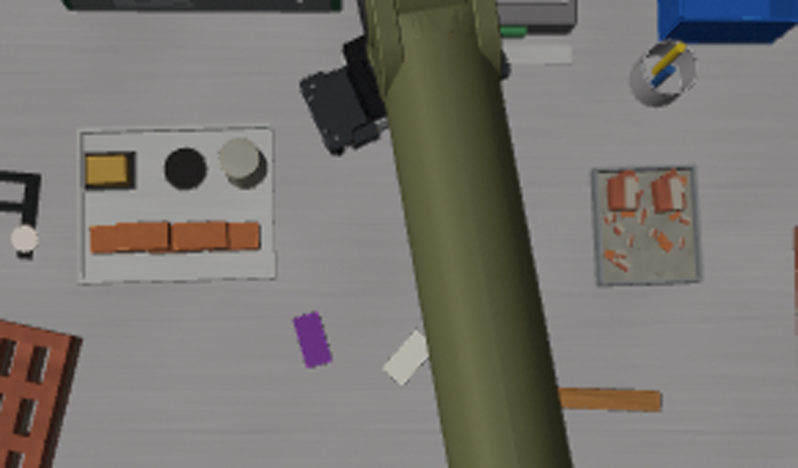

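The final top view shows the block at (107,170), the core at (240,160) on its disc, and both brick courses in place. The gauge, perforated brick and brush have not moved.

```bash
python3 -c "
from cell import *
print(sign_off())"
```

```text
the job is handed in; nothing more can be done
None
```

The tray is loaded and the job is handed in at about 46 s of the 210 s allowed; sign-off reports no verdict.

- **Broken piece:** there was none in the specimen tray, so nothing had to go to the chips. The two already in the chip tray were left there.
- **Sawn pieces:** all five are laid, three along the strip and two flat across the joints. The purple and white look-alikes were left alone.
- **Block and core:** the bronze block is on the rectangular mark. The one core present stands on the round mark nearest the robot's right. I left the tall cylinder on the far left because it measured about 123 mm, too tall for a core.

**Last checks:** every placed piece measured within about 5 mm of its target, and the core within about 4 mm. The two cameras disagreed by 3 to 5 mm in x. The gauge, perforated brick and wire brush look unmoved in the last picture, though the arm partly hid the brush.

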